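Drop the sharpening stone's axle into its spring-clip bearings

TASK

Put the hand-cranked sharpening stone back in its stand: lift it out of the wooden rest, bring the axle over the two open slots with the crank staying on the right, and press it gently down past the springs until both ends of the axle sit fully and evenly on the bearing shoes at the bottom of the slots, then let go. Do not ram the stone into the stand, and leave the other things on the bench where they are.

Things in the scene. Friction and masses are not known exactly. Their poses are not given: they have to be found in the camera images.
- axle_mid (a point): Centre of the loose sharpening stone, a grey disc 112 mm across, 26 mm thick, 0.5 to 0.78 kg, upright in the rest. y along the axle (steel, 12 mm across, y -76 to +60 mm), z up. Flanges (42 mm across) reach 17 mm, collars (20 mm) 36 to 42 mm either side, end nut at +62 to +72. Grip the rim's top across the 26 mm, fingers closing along the axle: the top is 56 mm above this point.
- crank_grip (a point): Middle of the wooden crank handle, 15 mm across and 36 mm long, on the right end of the stone's axle: it hangs 42 mm below the axle, 90 mm to the right (-y) of axle_mid, on an arm 14 mm wide at y = -67 to -73 mm. Not to be gripped.
- slots_mid (a point): On the fixed stand (board 150 x 156 x 18 mm), midway between its two slots, 86 mm above the bench, where the axle's centre lies with the bearing shoes at their lowest. y from right slot to left slot, x away from the robot. The shoes (brass, rigid, level with each other) are set anew each time: the axle bottoms 0 to 12 mm above this point, which is not measured but must be felt.
- left_mouth (a point): Open top of the left slot, 30 mm above slots_mid and 50 mm to its left, in a steel plate 10 mm thick (90 mm clear between the two). Front wall 6 mm before this point (x = -7 mm from slots_mid), bevelled 5 mm at the top. At the back a flat steel spring: sloping face from 9 down to 4 mm behind it over the top 11 mm, then straight; it gives way 5 mm.
- right_mouth (a point): Open top of the right slot, the same, 50 mm to the right of slots_mid. The springs press the axle to the front walls, in line with the mouths, and hold it by friction from 20 mm above slots_mid down: 8 to 16 N (to 22 N while they open), more than its weight. A sharp rise means a shoe is met: creep (under 10 mm/s), over 30 N on them is ramming. 18 to 24 N on the freed rim beds both ends.
- rest: Fixed wooden rest in which the stone starts: board 150 x 66 x 12 mm, two rails 40 mm high with the rim between them on sloping chocks, axle 72 mm above the bench. Origin at the centre of its underside, x along the rails. The stone lifts straight up out of it.
- wooden_clamp: Bystander: small wooden hand clamp, 26 x 109 x 46 mm; origin at the centre of its underside.
- wire_brush: Bystander: wire brush with a wooden back, 56 x 152 x 46 mm; origin at the centre of its underside.
- steel_wedge: Bystander: small steel wedge, 22 x 70 x 16 mm; origin at the centre of its underside.

How it is judged:
By the outcome, as a careful person would: the job done as asked, in the order asked, and still so for the second after the job is handed in, with the robot touching nothing.
It also fails if it takes over 42 s, if anything falls off the work surface, if the arm or the gripper's body presses on something with over 40 N, if the wrist force passes 120 N, or if a joint passes its speed limit or range.

ROBOT

A 6-joint arm with a two-finger parallel gripper is mounted at the origin on a cart in front of the work surface, level with it; the furniture and walls round the work are solid. World frame = base frame: x ahead of the robot, y to its left, z up, the work surface at z = 0. Lengths are in mm, angles in rad, forces in N, time in s.
With the tool pointing down it reaches from about 350 to 800 mm from the base axis. Payload 7.3 kg.
Tool frame: the origin (TCP) lies between the finger pads; the fingertips stand 25 mm ahead of it and the grasp point (between the pads) lies 6 mm ahead of it; z points along the fingers, x is the direction in which the jaws open and shut, and the axes are right-handed (so a half turn about z gives the same grasp; the last joint's range is limited). The gripper opens to 85 mm and grips with 20 to 120 N. Pads are 22 mm wide; open, the fingers measure 114 mm over their backs; the gripper's body (76 mm by 85 mm) begins 54 mm behind the grasp point. The pads swing forward as they close: fully open they stand 13 mm farther back than shut.
Start: joints at [-1.488, 0.342, 1.524, -0, 1.275, -0.146], TCP at [119.096, -511.33, 256.322] pointing down, gripper open.
Joint ranges: [-2.53, 2.53], [-0.77, 2.02], [0.04, 2.7], [-1, 4.14], [0.28, 2.66], [-3.11, 3.11]. Speed limits (rad/s): [2.57, 2.57, 3.14, 3.14, 3.14, 3.14].

INTERFACE

Orientations are given as a rotation vector (axis times angle).
In Python, from rig import r gives the robot as it stands.
- The arm moves only by the shell command python3 -m jog 'ROWS' [OPENING]. ROWS is JSON, a list that holds one entry, the list of rows, each a list of 4 numbers: the shift along the tool's x, y, z in mm, then the turn about the tool's z in units of 6 degrees (1.0 is 6 degrees). A call has 1 to 8 rows; each row is the pose to reach, as a shift and turn from the pose measured when the call began, along the tool's axes at that moment; what a row does not reach only later rows make up. A row lasts 1/8 s, in which the tool goes at most 62.5 mm and 10.7 degrees, less where a joint would pass 70% of its speed; a pose out of reach is approached as far as the arm can. A call with a gripper value outside its range is refused whole. OPENING is the opening, from -1 (shut) to 1 (fully open), so that 0 is half open, set as the call begins (- or left out, the last holds). The fingers move at their own pace and stop on an object; the grip force is fixed at half the most. Time passes only in rows, so rows that repeat a pose let the fingers close. It gives the time, the measured TCP pose, the force and the opening at its end, in the units of the state.
- r.state(): the state, without advancing time (a new reading comes with each control period).
- r.snapshot(name): name is "side" or "top"; returns a dict with "pixels" (420x560x3 uint8, red, green, blue), "intrinsics" (3x3 intrinsics, pixels), "eye" and "rotation" of the camera in the world. Camera axes: x right, y down, z forward; pixel columns grow to the right and rows downward; lengths in mm; the calibration is good to about 2 mm. A picture is of the moment at which its call begins. There is no depth.
- r.job_done(): hands the job in, once; it reports no verdict.
Trained networks look in a picture, given as the dict that the camera call returned (one of the last four; its "shot" number tells which), for a name from the list of things; names that differ only in an ending like _2 or _b are one class to them, and where a whole thing is asked for, a point or a joint stands for the part that bears it (a point fixed in the world has none). Each returns a list of dicts, best first, with "score" (0 to 1); they miss things now and then, are a little off and sometimes report something else, mostly with a low value. They report only what shows in the picture. A call takes as long as a camera call.
- r.look_for(query, picture): "box" ([left, top, right, bottom] in pixels, round what is visible of it).
- r.cut_out(query, picture): "region" (420x560 bool, what is visible of it) and "box" ([left, top, right, bottom] in pixels, round what is visible of it).
- r.tip_of(query, picture): "point" ([row, column] in pixels: a listed point, or the origin of a listed thing).
The state is a dict: "t": time; "joint_positions": joint angles; "dq": joint speeds; "joint_torque": joint torques, N m; "position": TCP position; "tool_rot": TCP orientation; "ft_force": force on the tool from outside, world axes, zero at the start; "moment": the same for the moment, N m; "finger_gap": finger opening in mm.
Only numpy, scipy, OpenCV 4.12 (cv2) and the standard library are available. Lean on these libraries where they do the work, as an engineer would, in place of code of your own. Each camera call takes 0.05 s, during which the arm holds its last target. There are 200 camera calls.

## Working session

There is one attempt and no reset: what is moved stays moved. The work goes in short steps, Python scripts to look and compute and a shell command to move; the robot and the scene stay as the last step left them, time stands still between calls to the robot, and variables do not carry over. Pictures are saved under pics/ and viewed, about 8 in all and at most 12, crops included, and the job is handed in when it is done.

```bash
ls; mkdir -p pics; cat > h.py <<'E'
import numpy as np, cv2
from rig import r
from scipy.spatial.transform import Rotation as R
def ray(s,p):  # p=[row,col]
    K=np.array(s["intrinsics"]);d=np.linalg.inv(K)@[p[1],p[0],1]
    d=np.array(s["rotation"])@d; return np.array(s["eye"]),d/np.linalg.norm(d)
def proj(s,P):
    c=np.array(s["rotation"]).T@(np.array(P)-np.array(s["eye"]));u=np.array(s["intrinsics"])@c;return u[:2]/u[2]
def tri(rs):
    A=sum(np.eye(3)-np.outer(d,d) for e,d in rs);b=sum((np.eye(3)-np.outer(d,d))@e for e,d in rs)
    return np.linalg.solve(A,b)
def atz(e,d,z): return e+d*(z-e[2])/d[2]
def save(s,n): cv2.imwrite("pics/"+n+".png",np.array(s["pixels"])[:,:,::-1])
E
cat > a.py <<'E'
from h import *
S={n:r.snapshot(n) for n in("side","top")}
for n in S: save(S[n],n+"0"); print(n,np.round(S[n]["eye"]),np.round(S[n]["rotation"],2).tolist())
for q in("axle_mid","crank_grip","slots_mid","left_mouth","right_mouth","rest","wooden_clamp","wire_brush","steel_wedge"):
    rs=[]
    for n in S:
        o=r.tip_of(q,S[n])
        print(q,n,[(np.round(x["point"],1).tolist(),round(x["score"],2)) for x in o[:3]])
        if o: rs.append(ray(S[n],o[0]["point"]))
    if len(rs)==2:
        P=tri(rs);print("   ",P.round(1),[np.linalg.norm(np.cross(P-e,d)).round(1) for e,d in rs])
st=r.state();print(st["tool_rot"],R.from_rotvec(st["tool_rot"]).as_matrix().round(3).tolist(),st["t"],st["finger_gap"],st["ft_force"])
E
python3 a.py; python3 -c "
import cv2,numpy as np
" ; ls pics
```

```text
pics
side [ 391. -759.  777.] [-2.25, 0.15, -0.09]
top [ 357.   43. 1000.] [-2.09, 2.14, -0.16]
axle_mid side [([300.7, 310.8], 0.88)]
axle_mid top [([224.3, 227.0], 0.17)]
side0.png
top0.pngTraceback (most recent call last):
  File "a.py", line 11, in <module>
    P=tri(rs);print("   ",P.round(1),[np.linalg.norm(np.cross(P-e,d)).round(1) for e,d in rs])
                                                     ~~~~~~~~^^^^^^^
    raise ValueError("At least one array has zero dimension")
ValueError: At least one array has zero dimension
```

Rotation is a rotation vector; fix.

```bash
sed -i 's/np.array(s\["rotation"\])/R.from_rotvec(s["rotation"]).as_matrix()/' h.py; python3 a.py
```

```text
side [ 391. -759.  777.] [-2.25, 0.15, -0.09]
top [ 357.   43. 1000.] [-2.09, 2.14, -0.16]
axle_mid side [([303.6, 309.9], 0.97)]
axle_mid top [([200.3, 387.7], 0.8), ([199.4, 421.1], 0.31)]
    [ 525.8 -178.6   69.3] [np.float64(2.3), np.float64(2.3)]
crank_grip side [([359.1, 317.1], 0.89), ([188.3, 257.1], 0.52)]
crank_grip top [([196.3, 418.6], 0.69)]
    [ 533.1 -266.5   26.9] [np.float64(6.2), np.float64(6.2)]
slots_mid side [([191.3, 256.5], 0.65)]
slots_mid top [([227.3, 252.7], 0.89)]
    [462.3 147.4  87.3] [np.float64(0.7), np.float64(0.7)]
left_mouth side [([165.6, 259.4], 0.83), ([193.1, 253.7], 0.68)]
left_mouth top [([225.9, 227.7], 0.55)]
    [469.  201.1 120.2] [np.float64(5.2), np.float64(5.2)]
right_mouth side [([195.4, 253.1], 0.58)]
right_mouth top [([228.6, 269.2], 0.75)]
    [453.7 106.7 107.9] [np.float64(3.1), np.float64(3.1)]
rest side [([325.9, 304.7], 0.73), ([168.5, 286.0], 0.43)]
rest top [([201.3, 378.0], 0.79)]
    [ 528.6 -170.5   -4. ] [np.float64(5.8), np.float64(5.8)]
wooden_clamp side [([164.4, 286.7], 0.91)]
wooden_clamp top [([194.3, 176.3], 0.91)]
    [562.7 356.1  12.9] [np.float64(0.2), np.float64(0.2)]
wire_brush side [([171.4, 227.4], 0.58), ([264.2, 359.2], 0.24)]
wire_brush top [([258.0, 172.7], 0.69)]
    [399.6 365.5  -3.6] [np.float64(1.0), np.float64(1.0)]
steel_wedge side [([265.5, 359.4], 0.74)]
steel_wedge top [([150.6, 322.6], 0.5)]
    [670.8 -30.6   1.2] [np.float64(3.7), np.float64(3.7)]
[ 2.46046318e+00 -1.95335463e+00  1.67132599e-05] [[0.227, -0.974, -0.0], [-0.974, -0.227, -0.0], [0.0, 0.0, -1.0]] 1.2 85.11865825258256 [-0.16340043  0.10192452 -0.69142983]
```

View pics/side0.png

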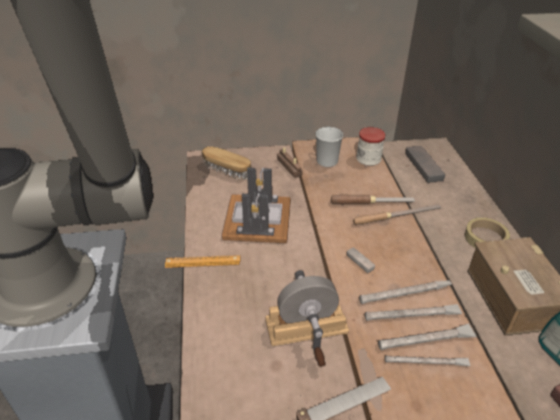

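View pics/top0.png

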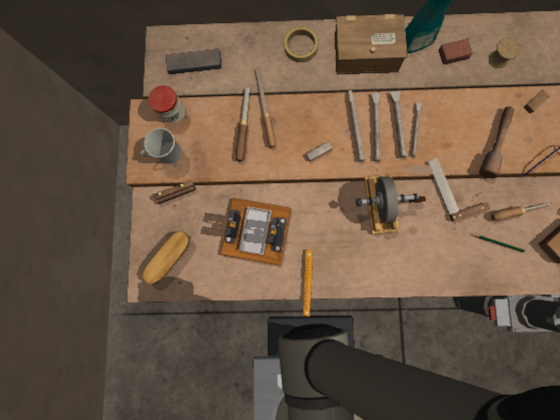

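```bash
cat > b.py <<'E'
from h import *
import pickle
S={n:r.snapshot(n) for n in("side","top")}
pickle.dump(S,open("S.pkl","wb"))
def crop(n,x,y,w,h,W,H): return cv2.resize(np.array(S[n]["pixels"])[y:y+h,x:x+w,::-1],(W,H),interpolation=cv2.INTER_CUBIC)
a=np.hstack([crop("top",215,190,80,80,400,400),crop("top",350,165,80,80,400,400)])
b=np.hstack([crop("side",215,160,80,90,400,450),crop("side",260,255,100,120,375,450)])
cv2.imwrite("pics/c1.png",a);cv2.imwrite("pics/c2.png",b)
print(r.state()["t"])
E
python3 b.py
```

```text
1.3
```

View pics/c1.png

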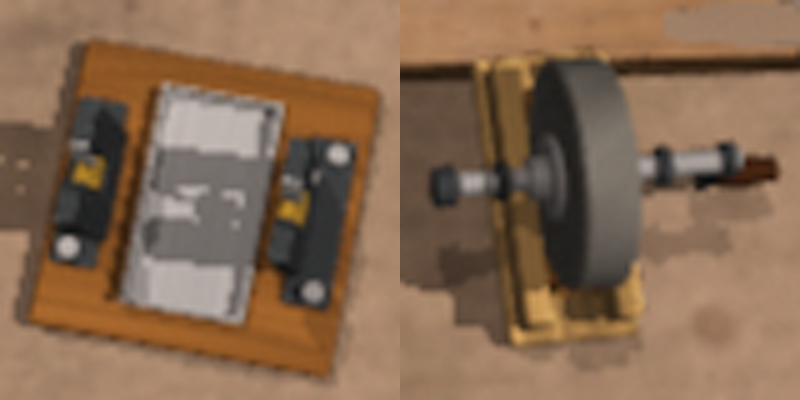

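View pics/c2.png

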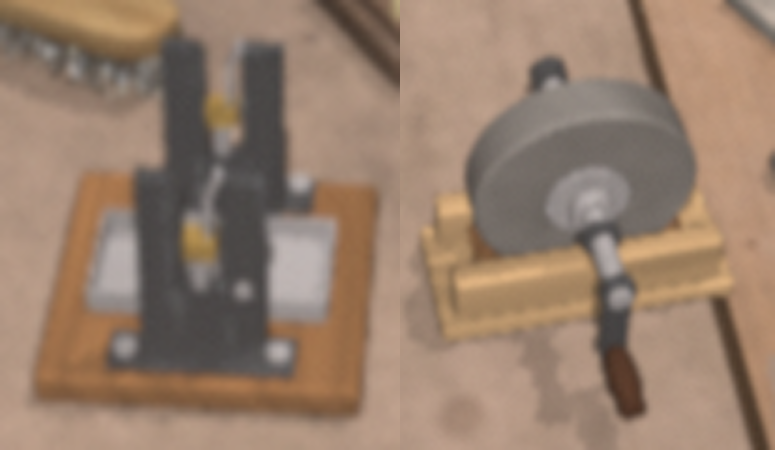

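```bash
cat > c.py <<'E'
from h import *
import pickle
S=pickle.load(open("S.pkl","rb"));T=S["top"];D=S["side"]
def P(s,ox,oy,k,x,y,z): return atz(*ray(s,[oy+(y+.5)/k-.5,ox+(x+.5)/k-.5]),z)
C=np.array([P(T,215,190,5,*c,18)[:2] for c in((88,40),(380,90),(330,375),(30,322))]);print(C.round(1).tolist(),C.mean(0))
m=C.mean(0)
# order: far-left, far-right, near-right, near-left
L=(C[0]+C[3]-C[1]-C[2]);F=(C[0]+C[1]-C[2]-C[3])
print("size",np.linalg.norm(L)/2,np.linalg.norm(F)/2,"yaw",np.arctan2(-L[0],L[1]),np.arctan2(F[1],F[0]))
C2=np.array([P(D,215,160,5,*c,18)[:2] for c in((80,175),(378,187),(360,397),(36,392))]);print("side: NL,FL,FR,NR",C2.round(1).tolist(),C2.mean(0))
for s,ps in((T,((350,165,5,43,187),(350,165,5,335,157))),(D,((260,255,3.75,150,72),(260,255,3.75,220,285)))):
    q=[P(s,*p,72) for p in ps];d=q[0]-q[1];print("axle",[x.round(1).tolist() for x in q],np.linalg.norm(d),"yaw",np.arctan2(-d[0],d[1]), "mid", (q[1]+d*70/137).round(1))
E
python3 c.py
```

```text
[[549.5, 208.3], [519.7, 57.6], [375.8, 85.7], [405.2, 236.8]] [462.54152926 147.10509497]
size 153.75364143810182 146.8242142072567 yaw -0.1938201611293346 -0.19405127712414327
side: NL,FL,FR,NR [[403.2, 232.5], [549.6, 205.0], [519.0, 53.8], [375.0, 75.0]] [461.71154393 141.56138778]
axle [[520.5, -106.8, 72.0], [531.8, -247.7, 72.0]] 141.35779523508336 yaw 0.07986168153787707 mid [ 526.  -175.8   72. ]
axle [[521.0, -105.3, 72.0], [531.4, -241.3, 72.0]] 136.39999736747612 yaw 0.07678375041045728 mid [ 526.1 -171.8   72. ]
```

```bash
cat >> h.py <<'E'
def rel(P,yaw):
    "world TCP target and yaw (stone axle +y dir = opposite tool x) -> row"
    st=r.state();M=R.from_rotvec(st["tool_rot"]).as_matrix()
    d=M.T@(np.array(P)-st["position"])
    cur=np.arctan2(M[1,0],M[0,0]);a=-(yaw-np.pi/2-cur)  # tool z down
    print("row",d.round(1).tolist(),round((np.degrees(a)+180)%360/6-30,2),"now",np.round(st["position"],1),"yaw",round(cur+np.pi/2,4),"tilt",np.round(M[:,2],3),"F",np.round(st["ft_force"],1),"M",np.round(st["moment"],2),"gap",round(st["finger_gap"],1),"t",round(st["t"],2))
E
python3 -c "
from h import *
rel([526,-176,190],.078)"; python3 -c "
import math,numpy as np
"
```

```text
row [-234.3, -472.4, 66.3] 1.44 now [ 119.1 -511.3  256.3] yaw 0.2288 tilt [ 0. -0. -1.] F [ 0.7  0.4 -0.2] M [-0.04 -0.04 -0.01] gap 85.2 t 1.3
```

```bash
python3 -m jog '[[[-26,-52,0,0.2],[-52,-104,0,0.4],[-78,-157,5,0.6],[-104,-210,10,0.8],[-130,-262,20,1.0],[-156,-315,30,1.2],[-182,-367,45,1.44],[-208,-420,55,1.44]]]' 1; python3 -c "
from h import *
rel([526,-176,190],.078)"
```

```text
t: 2.3
position: [482.2, -212.1, 200.8]
tool_rot: [2.306, -2.133, 0.0]
ft_force: [0.7, -1.7, 0.3]
finger_gap: 85.7
row [-32.6, -46.5, 10.8] -0.0 now [ 482.2 -212.1  200.8] yaw 0.0777 tilt [-0. -0. -1.] F [ 0.7 -1.7  0.3] M [ 0.01  0.   -0.01] gap 85.7 t 2.3
```

```bash
python3 -m jog '[[[-16,-23,5,0],[-33,-46,11,0],[-33,-46,30,0],[-33,-46,50,0],[-33,-46,50,0]]]' 1; python3 -c "
from h import *
s=r.snapshot('side');t=r.snapshot('top')
a=lambda s,x,y:cv2.resize(np.array(s['pixels'])[y:y+130,x:x+130,::-1],(400,400),interpolation=cv2.INTER_CUBIC)
cv2.imwrite('pics/d.png',np.hstack([a(s,250,230),a(t,310,130)]))
rel([526,-176,122],.078)"
```

```text
t: 2.92
position: [524.8, -175.1, 149.5]
tool_rot: [2.305, -2.133, -0.005]
ft_force: [0.5, -0.1, 0.3]
finger_gap: 85.3
row [0.2, -0.2, 29.3] -0.0 now [ 525.8 -175.8  151.3] yaw 0.0776 tilt [ 0. -0. -1.] F [ 0.3 -0.7 -0.2] M [ 0.05 -0.03  0.06] gap 85.5 t 3.02
```

View pics/d.png

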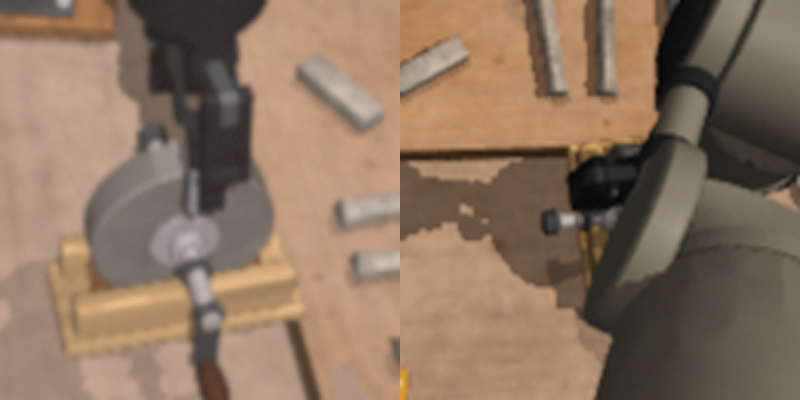

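```bash
python3 -c "
from h import *
import pickle
D=pickle.load(open('S.pkl','rb'))['side']
for p in ([527+8,-224,137],[527-8,-224,137],[526,-176,72],[526,-176,128]):
  u=proj(D,p);print((u-[250,230])*400/130)"
python3 -m jog '[[[0,0,12,0],[0,0,24,0],[0,0,29,0],[0,0,29,0]]]' 1
```

```text
[217.36282788 208.73549944]
[188.37256309 211.60536651]
[180.29022885 220.79586286]
[184.64242657 156.31504607]
t: 3.52
position: [525.5, -175.7, 121.8]
tool_rot: [2.306, -2.133, -0.001]
ft_force: [0.1, 0.4, 0.1]
finger_gap: 85.6
```

```bash
python3 -m jog '[[[0,0,0,0],[0,0,0,0],[0,0,0,0],[0,0,0,0],[0,0,0,0]]]' -1;python3 -c "
from h import *
rel([526,-176,122],.078)"
```

```text
t: 4.15
position: [525.6, -175.7, 122.1]
tool_rot: [2.306, -2.134, -0.0]
ft_force: [-0.3, 1.1, 2.6]
finger_gap: 25.2
row [0.4, -0.3, 0.1] -0.01 now [ 525.6 -175.7  122.1] yaw 0.0775 tilt [-0.  0. -1.] F [-0.3  1.1  2.6] M [ 0.2   0.12 -0.06] gap 25.2 t 4.15
```

```bash
python3 -m jog '[[[0,0,-10,0],[0,0,-30,0],[0,0,-55,0],[0,0,-80,0],[0,0,-95,0],[0,0,-95,0]]]';python3 -c "
from h import *
rel([462,147,217],-.194)"
```

```text
t: 4.9
position: [525.9, -175.8, 217.8]
tool_rot: [-2.306, 2.134, -0.002]
ft_force: [-0.4, -0.7, -5.6]
finger_gap: 25.5
row [-326.8, 38.7, 0.5] 2.59 now [ 525.9 -175.8  217.8] yaw 0.0775 tilt [ 0.001 -0.001 -1.   ] F [-0.4 -0.7 -5.6] M [ 0.01 -0.02  0.06] gap 25.5 t 4.9
```

```bash
python3 -m jog '[[[-20,2,0,0.2],[-65,7,0,0.6],[-115,13,0,1.0],[-165,19,0,1.4],[-215,25,0,1.8],[-265,31,0,2.2],[-305,36,0,2.5],[-327,38.5,0,2.6]]]';python3 -m jog '[[[0,0,0,0],[0,0,0,0]]]';cat > e.py <<'E'
from h import *
import pickle,sys
S={n:r.snapshot(n) for n in("side","top")}
pickle.dump(S,open(sys.argv[1]+".pkl","wb"))
rel([462,147,217],-.194)
def crop(n,x,y,w,h,W,H): return cv2.resize(np.array(S[n]["pixels"])[y:y+h,x:x+w,::-1],(W,H),interpolation=cv2.INTER_CUBIC)
cv2.imwrite("pics/"+sys.argv[1]+".png",np.hstack([crop("side",200,110,100,120,450,540),crop("top",210,180,80,120,350,525) if 0 else crop("top",210,180,77,120,346,540)]))
for q in("axle_mid","crank_grip"):
  for n in S:
    print(q,n,[(np.round(x["point"],1).tolist(),round(x["score"],2)) for x in r.tip_of(q,S[n])[:2]])
E
python3 e.py f
```

```text
t: 5.9
position: [463.2, 135.6, 219.1]
tool_rot: [1.989, -2.409, 0.04]
ft_force: [0.9, 0.6, 0.0]
finger_gap: 24.1
t: 6.15
position: [463.1, 135.8, 218.8]
tool_rot: [1.989, -2.41, 0.038]
ft_force: [-0.1, 0.7, -0.6]
finger_gap: 0.0
row [-10.7, 3.2, 1.4] 0.03 now [463.1 135.9 218.7] yaw -0.1909 tilt [ 0.002 -0.029 -1.   ] F [0.7 0.6 0.6] M [0.15 0.02 0.04] gap 0.3 t 6.25
axle_mid side [([182.4, 263.9], 0.6)]
axle_mid top [([220.4, 265.7], 0.94)]
crank_grip side []
crank_grip top []
```

View pics/f.png

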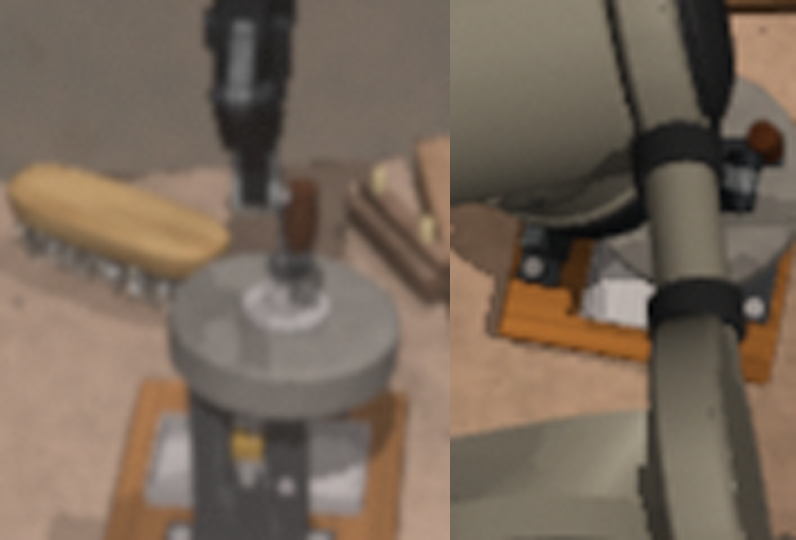

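```bash
cat > g.py <<'E'
from h import *
import pickle
S=pickle.load(open("f.pkl","rb"));D=S["side"];T=S["top"]
P=lambda s,ox,oy,k,x,y,z: atz(*ray(s,[oy+(y+.5)/k-.5,ox+(x+.5)/k-.5]),z).round(1)
for z in (129+13,150):print("disc top face c",z,P(D,200,110,4.5,284,318,z),"L",P(D,200,110,4.5,168,325,z),"R",P(D,200,110,4.5,400,325,z),"far",P(D,200,110,4.5,288,252,z),"near",P(D,200,110,4.5,284,386,z))
print("handle top side",P(D,200,110,4.5,300,185,237),"top",P(T,210,180,4.5,765-450,138,237))
print("arm top: axle end", P(T,210,180,4.5,740-450,195,200))
st=r.state();print(st["joint_positions"],st["position"])
cv2.imwrite("pics/f2.png",np.hstack([cv2.resize(np.array(T["pixels"])[150:270,220:330,::-1],(550,600),interpolation=cv2.INTER_CUBIC)]))
E
python3 g.py
```

```text
disc top face c 142 [473.1 113.1 142. ] L [417.2 114.1 142. ] R [527.8 100.8 142. ] far [480.9 169.  142. ] near [467.5  59.8 142. ]
disc top face c 150 [472.  102.1 150. ] L [416.9 103.1 150. ] R [526.1  90.  150. ] far [479.8 157.3 150. ] near [466.5  49.4 150. ]
handle top side [478.3  82.  237. ] top [478.6  76.3 237. ]
arm top: axle end [458.1  89.9 200. ]
[ 0.14444355  0.30412422  1.69100194 -0.03307263  1.14858006  1.91932605] [463.10499064 135.77210906 218.84075077]
```

View pics/f2.png

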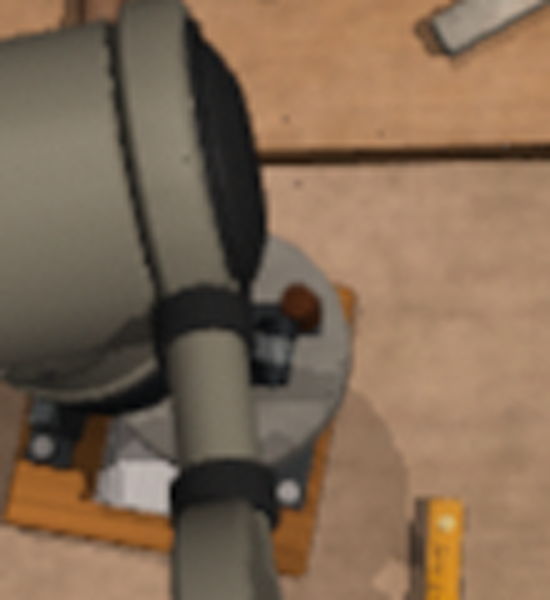

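```bash
python3 -m jog '[[[0,0,-40,0],[0,0,-75,-1.7],[-30,0,-75,-3.4],[-60,0,-75,-5.1],[-100,0,-75,-6.8],[-130,0,-75,-8.5],[-130,0,-75,-10.2],[-130,0,-75,-11.9]]]' 0; cat > e2.py <<'E'
from h import *
import pickle,sys
S={n:r.snapshot(n) for n in("side","top")}
pickle.dump(S,open(sys.argv[1]+".pkl","wb"))
rel([462,147,217],-.194)
def crop(n,x,y,w,h,W,H): return cv2.resize(np.array(S[n]["pixels"])[y:y+h,x:x+w,::-1],(W,H),interpolation=cv2.INTER_CUBIC)
cv2.imwrite("pics/"+sys.argv[1]+".png",np.hstack([crop("side",220,130,80,120,400,600),crop("top",225,160,80,120,400,600)]))
E
python3 e2.py k
```

```text
t: 7.45
position: [487.4, 266.0, 289.5]
tool_rot: [3.012, -0.783, 0.015]
ft_force: [-0.4, 0.0, 0.6]
finger_gap: 42.7
row [34.9, 114.0, 76.2] 11.95 now [487.5 265.7 289.7] yaw 1.0574 tilt [ 0.002 -0.03  -1.   ] F [ 0.5 -0.1  0.6] M [0.02 0.08 0.02] gap 42.7 t 7.55
```

View pics/k.png

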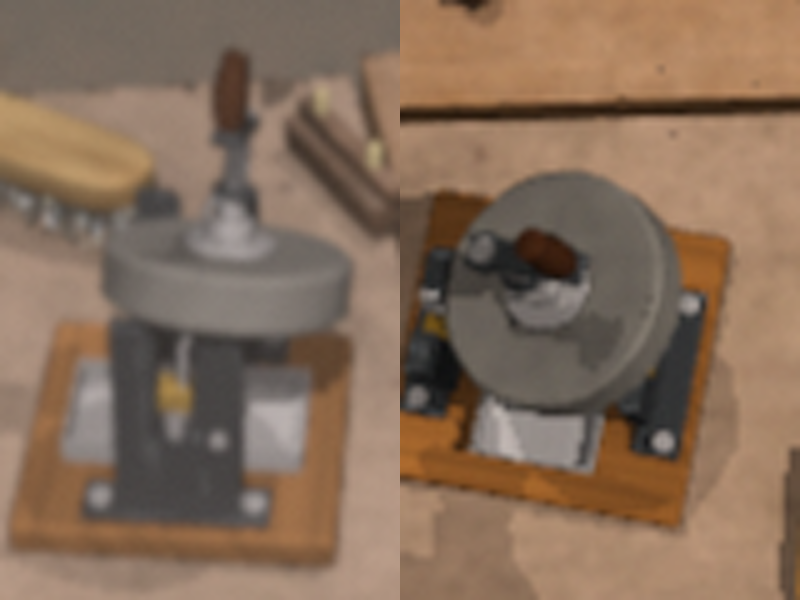

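```bash
cat > fit.py <<'E'
from h import *
from scipy.optimize import least_squares
import pickle
S=pickle.load(open("k.pkl","rb"));T=S["top"];D=S["side"]
px=lambda ox,oy,x,y:np.array([ox+(x+.5)/5-.5,oy+(y+.5)/5-.5])
th=np.linspace(0,2*np.pi,90)
def frame(p):
    a=np.array([p[3],p[4],1.]);a/=np.linalg.norm(a)   # toward crank end
    u=np.cross(a,[1,0,0]);u/=np.linalg.norm(u);v=np.cross(a,u)
    return a,u,v
def res(p,full=False):
    c=np.array(p[:3]);a,u,v=frame(p)
    rim=np.vstack([c+s*13*a+56*(np.outer(np.cos(th),u)+np.outer(np.sin(th),v)) for s in(1,-1)])
    h=np.cos(p[5])*u+np.sin(p[5])*v
    H=c+90*a+42*h; E=c+76*a
    o=[]
    for s,bb,oo in((T,(45,170,280,412),(225,160)),(D,(103,222,352,333),(220,130))):
        q=np.array([proj(s,x) for x in rim]);lo=px(*oo,bb[0],bb[1]);hi=px(*oo,bb[2],bb[3])
        o+=list(q.min(0)-lo)+list(q.max(0)-hi)
    o+=list(proj(T,H)-px(225,160,145,253))+list(proj(D,H)-px(220,130,232,92))+list(proj(T,E)-px(225,160,82,250))
    return np.array(o) if not full else (c,a,h,H,E)
best=min((least_squares(res,[470,125,125,0,t,k],loss="soft_l1") for t in(0,.4) for k in(0,1.6,3.1,4.7)),key=lambda f:f.cost)
c,a,h,H,E=res(best.x,True)
print("cost",best.cost,best.fun.round(1));print("c",c.round(1),"axis",a.round(3),"h",h.round(2),"H",H.round(1),"E",E.round(1))
for d in(-77,-55):print(d,(c-d*a).round(1))
Rz=np.array([[np.cos(-.194),np.sin(-.194)],[-np.sin(-.194),np.cos(-.194)]])
for n,x in(("c",c),("nut",c-72*a),("grip",c+55*a)):print(n,"stand frame",(Rz@(x[:2]-[462,147])).round(1),x[2].round(1))
E
python3 fit.py
```

```text
cost 1.9228641380549905 [-0.2 -0.3  0.9  1.1 -0.  -0.3  0.9  0.7  0.   0.2  0.2 -0.3 -0.8  0.2]
c [481.1 133.9 113.7] axis [0.119 0.384 0.916] h [-0.2  -0.89  0.4 ] H [483.4 130.9 213. ] E [490.1 163.1 183.3]
-77 [490.3 163.5 184.2]
-55 [487.6 155.  164.1]
c stand frame [21.3 -9.1] 113.7
nut stand frame [ 18.2 -37.9] 47.8
grip stand frame [23.6 12.8] 164.1
```

```bash
python3 -c "
from h import *
rel([489,160,289],1.311);rel([489,160,190],1.311)"
```

```text
row [53.2, 91.3, 3.9] -2.42 now [487.5 265.7 289.7] yaw 1.0574 tilt [ 0.002 -0.03  -1.   ] F [ 0.5 -0.1  0.6] M [0.02 0.08 0.02] gap 42.7 t 7.55
row [51.6, 88.7, 102.9] -2.42 now [487.5 265.7 289.7] yaw 1.0574 tilt [ 0.002 -0.03  -1.   ] F [ 0.5 -0.1  0.6] M [0.02 0.08 0.02] gap 42.7 t 7.55
```

```bash
python3 -m jog '[[[25,45,2,-1.2],[53,91,4,-2.4],[53,91,15,-2.4],[52.5,90,45,-2.4],[52,89,75,-2.4],[51.6,88.7,97,-2.4],[51.6,88.7,103,-2.4],[51.6,88.7,103,-2.4]]]' 0; sed -i 's/"side",220,130,80,120/"side",220,120,80,120/' e2.py; python3 e2.py m;  python3 -c "
from h import *
rel([489,160,190],1.311)"
```

```text
t: 8.55
position: [489.1, 160.4, 189.9]
tool_rot: [3.085, -0.409, 0.009]
ft_force: [-0.1, 1.3, -0.0]
finger_gap: 42.6
row [-22.9, 20.7, -25.9] 14.34 now [489.6 160.3 190.7] yaw 1.3079 tilt [ 0.004 -0.03  -1.   ] F [ 0.5  0.2 -0.7] M [ 0.04 -0.    0.04] gap 42.8 t 8.65
row [-0.5, 0.4, 0.7] -0.03 now [489.6 160.3 190.7] yaw 1.3079 tilt [ 0.004 -0.03  -1.   ] F [ 0.5  0.2 -0.7] M [ 0.04 -0.    0.04] gap 42.8 t 8.65
```

View pics/m.png

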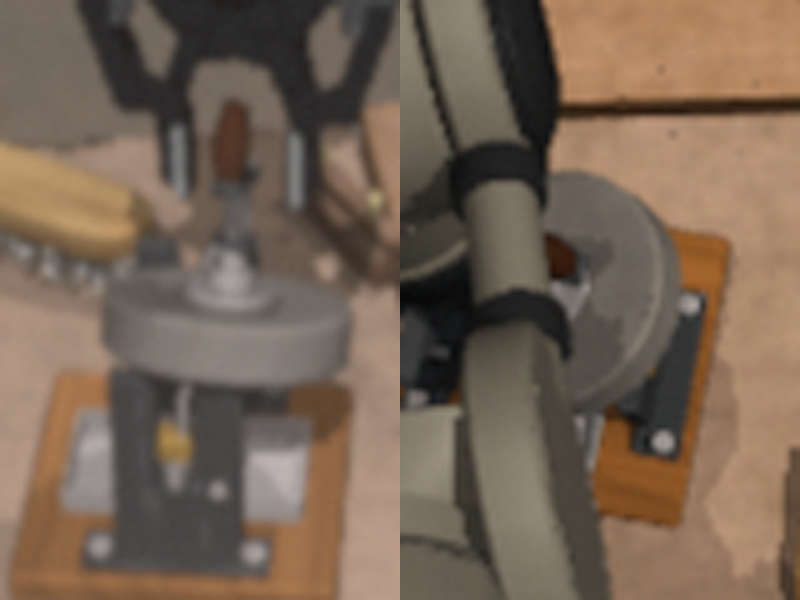

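```bash
python3 -m jog '[[[0,0,4,0],[0,0,4,0],[0,0,4,0],[0,0,4,0]]]' -1; python3 -m jog '[[[0,0,-5,0],[0,0,-15,0],[0,0,-28,0],[0,0,-38,0],[0,0,-40,0],[0,0,-40,0]]]'; python3 e2.py n;  python3 -c "
from h import *
rel([489,160,190],1.311)"
```

```text
t: 9.15
position: [489.8, 160.4, 187.0]
tool_rot: [3.086, -0.408, 0.013]
ft_force: [0.1, 1.6, 2.2]
finger_gap: 12.4
t: 9.9
position: [489.7, 161.7, 227.3]
tool_rot: [3.086, -0.408, 0.014]
ft_force: [-0.1, -0.4, -5.2]
finger_gap: 12.0
row [-22.9, 20.9, 10.1] 14.34 now [489.5 161.5 226.8] yaw 1.3081 tilt [ 0.004 -0.03  -1.   ] F [ 0.1 -1.  -5.2] M [ 0.17 -0.04 -0.02] gap 12.4 t 10.0
row [-0.5, 0.6, 36.8] -0.03 now [489.5 161.5 226.8] yaw 1.3081 tilt [ 0.004 -0.03  -1.   ] F [ 0.1 -1.  -5.2] M [ 0.17 -0.04 -0.02] gap 12.4 t 10.0
```

View pics/n.png

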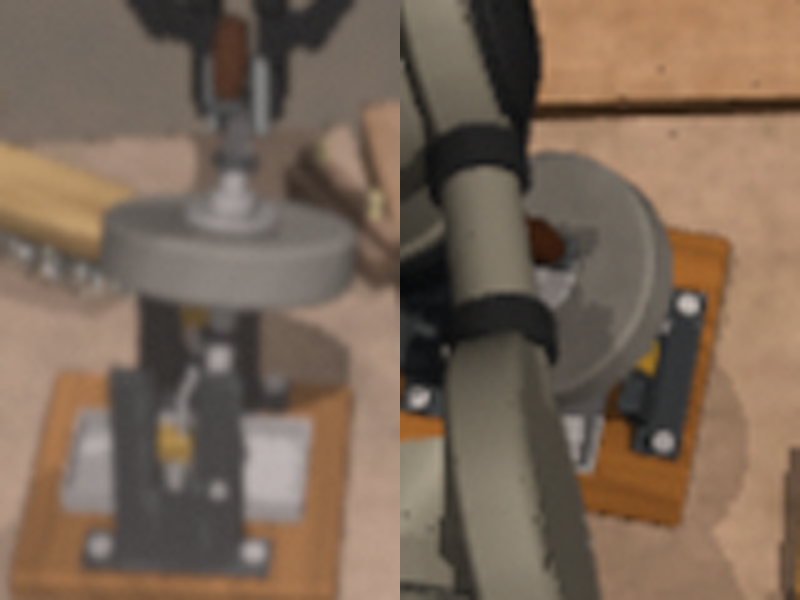

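```bash
python3 -m jog '[[[0,8,0,0],[0,16,0,0],[0,26,0,0],[0,38,0,0],[0,50,0,0],[0,60,0,0]]]';  python3 -c "
from h import *
rel([489,160,190],1.311)"
```

```text
t: 10.75
position: [473.7, 102.9, 228.6]
tool_rot: [3.086, -0.409, 0.013]
ft_force: [0.5, 4.2, -2.7]
finger_gap: 12.1
row [-0.5, -60.1, 37.0] -0.03 now [473.7 102.9 228.6] yaw 1.3076 tilt [ 0.004 -0.029 -1.   ] F [ 0.5  4.2 -2.7] M [ 1.03 -0.24  0.04] gap 12.1 t 10.75
```

```bash
python3 -m jog '[[[0,10,0,0],[0,20,0,0],[0,30,0,0],[0,40,0,0],[0,50,0,0],[0,55,0,0]]]';  cat > q.py <<'E'
from h import *
import pickle,sys
S={n:r.snapshot(n) for n in("side","top")}
pickle.dump(S,open("q.pkl","wb"))
for q in("axle_mid","crank_grip"):
    rs=[]
    for n in S:
        o=r.tip_of(q,S[n])
        print(q,n,[(np.round(x["point"],1).tolist(),round(x["score"],2)) for x in o[:2]])
        if o: rs.append(ray(S[n],o[0]["point"]))
    if len(rs)==2:
        P=tri(rs);print("   ",P.round(1),np.linalg.norm(np.cross(P-rs[0][0],rs[0][1])).round(1))
rel([489,160,190],1.311)
E
python3 q.py; cp q.pkl p.pkl; sed 's/"side",220,120,80,120/"side",230,120,80,120/;s/"top",225,160/"top",240,160/;s/^S=.*/S=pickle.load(open("q.pkl","rb"))/' e2.py > e3.py; python3 e3.py p
```

```text
t: 11.5
position: [459.1, 49.5, 230.1]
tool_rot: [3.087, -0.41, 0.012]
ft_force: [1.7, 6.6, -4.5]
finger_gap: 12.5
axle_mid side [([180.1, 261.3], 0.77)]
axle_mid top [([220.4, 278.3], 0.62)]
    [467.5  82.7 164.9] 0.3
crank_grip side [([178.4, 253.7], 0.97)]
crank_grip top [([225.8, 316.1], 0.65)]
    [446.4   4.3 227.1] 0.6
row [-0.7, -115.2, 37.3] -0.03 now [459.5  49.8 230.4] yaw 1.3077 tilt [ 0.005 -0.03  -1.   ] F [0.1 3.6 0.1] M [ 0.95 -0.23 -0.  ] gap 12.2 t 11.8
row [-23.1, -94.9, 10.6] 14.34 now [459.5  49.8 230.4] yaw 1.3077 tilt [ 0.005 -0.03  -1.   ] F [0.1 3.6 0.1] M [ 0.95 -0.23 -0.  ] gap 12.2 t 11.8
```

```bash
python3 -m jog '[[[0,12,5,0],[0,25,12,0],[0,32,18,0],[0,39,26,0],[0,45,35,0],[0,51,45,0],[0,51,45,0]]]';  python3 q.py
```

```text
t: 12.68
position: [446.3, -2.2, 186.6]
tool_rot: [3.084, -0.409, 0.013]
ft_force: [-0.4, -5.0, 4.4]
finger_gap: 12.1
axle_mid side [([195.0, 256.6], 0.88)]
axle_mid top [([223.7, 287.5], 0.88)]
    [459.   63.3 142. ] 4.0
crank_grip side [([221.6, 250.9], 0.93)]
crank_grip top []
row [-0.8, -166.4, -7.6] -0.03 now [446.6  -1.  187.1] yaw 1.308 tilt [ 0.005 -0.03  -1.   ] F [-1.4 -4.9  3.7] M [-0.49  0.1  -0.  ] gap 12.7 t 12.97
```

```bash
python3 -m jog '[[[0,5,10,0],[0,9,19,0],[0,12,28,0],[0,14,36,0],[0,15,44,0],[0,16,50,0],[0,16,50,0]]]';  python3 q.py
```

```text
t: 13.85
position: [442.8, -17.6, 137.1]
tool_rot: [3.086, -0.409, 0.014]
ft_force: [2.6, 2.8, 0.2]
finger_gap: 12.0
axle_mid side [([201.0, 260.7], 0.86), ([326.7, 301.5], 0.32)]
axle_mid top [([226.0, 289.9], 0.92)]
    [461.1  58.5 128.3] 1.8
crank_grip side [([241.1, 253.8], 0.71), ([168.3, 288.1], 0.64)]
crank_grip top []
row [-1.0, -182.3, -57.4] -0.03 now [442.9 -17.9 137.7] yaw 1.308 tilt [ 0.006 -0.03  -1.   ] F [1.3 2.5 0.1] M [ 0.76 -0.3  -0.16] gap 11.9 t 14.15
```

```bash
python3 -m jog '[[[0,-3,0,0],[0,-3,-8,0],[0,-3,-20,0],[0,-3,-34,0],[0,-3,-44,0],[0,-3,-44,0]]]';  python3 q.py; sed -i 's/"side",230,120,80,120/"side",215,140,80,120/;s/"top",240,160/"top",250,160/' e3.py; python3 e3.py s
```

```text
t: 14.9
position: [443.7, -13.8, 182.4]
tool_rot: [3.085, -0.408, 0.018]
ft_force: [0.7, 0.4, -5.8]
finger_gap: 11.4
axle_mid side [([183.8, 257.0], 0.83)]
axle_mid top [([223.8, 287.6], 0.57)]
    [457.8  62.5 171.1] 1.4
crank_grip side []
crank_grip top []
row [-0.7, -179.3, -13.8] -0.03 now [443.1 -13.7 181.2] yaw 1.308 tilt [ 0.005 -0.03  -1.   ] F [-0.2 -0.8 -4.5] M [-0.35  0.07  0.  ] gap 11.4 t 15.2
row [-23.0, -159.0, -40.6] 14.34 now [443.1 -13.7 181.2] yaw 1.308 tilt [ 0.005 -0.03  -1.   ] F [-0.2 -0.8 -4.5] M [-0.35  0.07  0.  ] gap 11.4 t 15.2
```

View pics/s.png

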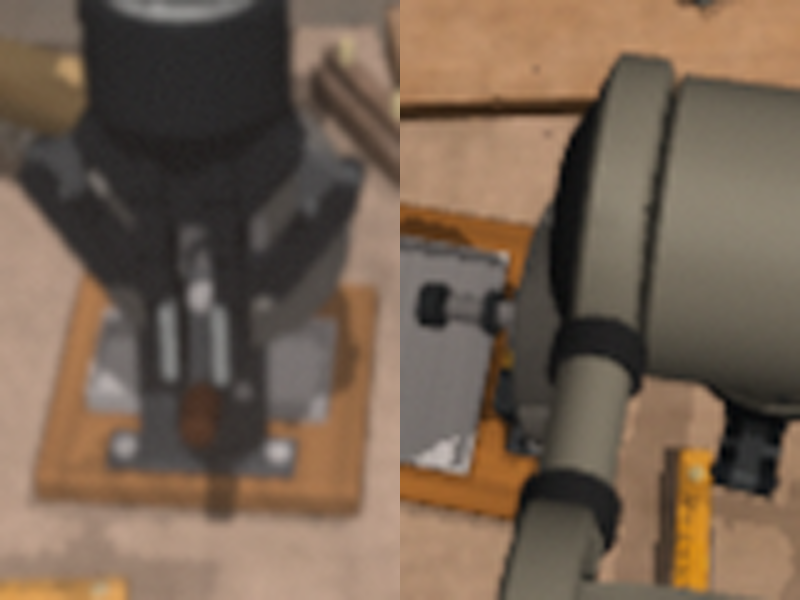

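```bash
cat > n.py <<'E'
from h import *
import pickle
from scipy.optimize import least_squares
S=pickle.load(open("q.pkl","rb"));T=S["top"];D=S["side"]
st=r.state();M=R.from_rotvec(st["tool_rot"]).as_matrix();p=np.array(st["position"])
u=-M[:,1].copy();u[2]=0;u/=np.linalg.norm(u);print("u",u.round(3))
nut=np.array([250+33.5/5-.5,160+305.5/5-.5]);col=np.array([250+95.5/5-.5,160+311/5-.5])
for gz in(11,13,15):
    g=p+gz*M[:,2]
    f=lambda q:np.r_[proj(T,g+q[0]*(u*np.cos(q[1])+np.array([0,0,np.sin(q[1])])))-nut,proj(T,g+(q[0]-28)*(u*np.cos(q[1])+np.array([0,0,np.sin(q[1])])))-col]
    s=least_squares(f,[135,0]);print(gz,s.x[0].round(1),np.degrees(s.x[1]).round(1),s.fun.round(1))
c=np.array([457.8,62.5,171.1]);print("c-g",(c-p-13*M[:,2]).round(1),"along",(c-p)@u)
E
python3 n.py
```

```text
u [0.26  0.966 0.   ]
11 185.8 -33.1 [ 1.9 -1.  -1.6 -0.6]
13 185.0 -32.7 [ 1.9 -1.  -1.6 -0.6]
15 184.3 -32.2 [ 1.9 -1.  -1.6 -0.6]
c-g [14.6 76.6  2.9] along 77.37966554770593
```

```bash
cat >> n.py <<'E'
print("---")
for z in(163,169,175):
  for n,x,y,ax in(("nut",32,305,67),("nutL",17,305,72),("collar",95,311,39),("collarL",80,311,42),("collarR",107,311,36)):
    q=atz(*ray(T,[160+(y+.5)/5-.5,250+(x+.5)/5-.5]),z)-p;print(z,n,"along",(q@u).round(1),"c:",(q@u-ax).round(1),"perp",(q@np.array([u[1],-u[0],0])).round(1))
# check calibration with stand right plate? screws etc: known board corners
E
python3 n.py | sed -n '/---/,$p'
```

```text
---
163 nut along 146.8 c: 79.8 perp -12.9
163 nutL along 153.2 c: 81.2 perp -14.5
163 collar along 119.4 c: 80.4 perp -8.9
163 collarL along 125.8 c: 83.8 perp -10.5
163 collarR along 114.3 c: 78.3 perp -7.7
169 nut along 146.0 c: 79.0 perp -13.6
169 nutL along 152.3 c: 80.3 perp -15.1
169 collar along 118.8 c: 79.8 perp -9.6
169 collarL along 125.1 c: 83.1 perp -11.1
169 collarR along 113.8 c: 77.8 perp -8.3
175 nut along 145.1 c: 78.1 perp -14.2
175 nutL along 151.4 c: 79.4 perp -15.7
175 collar along 118.2 c: 79.2 perp -10.2
175 collarL along 124.4 c: 82.4 perp -11.8
175 collarR along 113.2 c: 77.2 perp -9.0
```

```bash
python3 -m jog '[[[0,0,-15,0],[0,0,-32,0],[-3,-12,-35,0],[-7,-32,-35,0],[-11,-54,-35,0],[-15,-72,-35,0],[-17.4,-82,-35,0],[-17.4,-82,-35,0]]]';  cat > v.py <<'E'
from h import *
import pickle
S={n:r.snapshot(n) for n in("side","top")}
pickle.dump(S,open("v.pkl","wb"))
rs=[]
for n in S:
    o=r.tip_of("axle_mid",S[n]);print(n,[(np.round(x["point"],1).tolist(),round(x["score"],2)) for x in o[:2]])
    if o: rs.append(ray(S[n],o[0]["point"]))
    o=r.cut_out("axle_mid",S[n]);print([(x["box"],int(x["region"].sum()),round(x["score"],2)) for x in o[:2]])
    if o: cv2.imwrite("pics/mask_"+n+".png",o[0]["region"].astype(np.uint8)*255)
if len(rs)==2: print(tri(rs).round(1))
st=r.state();M=R.from_rotvec(st["tool_rot"]).as_matrix();print(np.round(M[:,0],3))
rel([461,147,200],1.311)
for n,(x,y,w,h) in(("side",(210,120,100,120)),("top",(200,170,100,120))): cv2.imwrite("pics/v_%s.png"%n,cv2.resize(np.array(S[n]["pixels"])[y:y+h,x:x+w,::-1],None,fx=5,fy=5,interpolation=cv2.INTER_CUBIC)) 
E
python3 v.py
```

```text
t: 16.2
position: [450.3, 69.7, 216.9]
tool_rot: [3.081, -0.405, 0.029]
ft_force: [-0.2, -13.0, 17.3]
finger_gap: 8.7
side [([180.2, 254.6], 0.59)]
[([223.1, 196.6, 290.9, 244.1], 2458, 0.62), ([277.2, 143.9, 299.2, 177.7], 377, 0.54)]
top [([225.2, 265.2], 0.78)]
[([244.2, 236.7, 269.7, 252.7], 351, 0.86)]
[457.9 112.9 144.2]
[ 0.966 -0.259  0.023]
row [-10.2, -78.5, 14.1] -0.02 now [450.3  69.1 216.7] yaw 1.3085 tilt [ 0.014 -0.036 -0.999] F [ -0.8 -12.7  17.6] M [-2.86 -0.33 -0.27] gap 8.6 t 16.5
```

```bash
python3 -c "
import cv2,numpy as np
a=cv2.imread('pics/v_side.png');b=cv2.imread('pics/v_top.png')
cv2.imwrite('pics/w.png',np.hstack([cv2.resize(a[:,:],(400,480)),cv2.resize(b,(400,480))]))"
```

```text
(no output)
```

View pics/w.png

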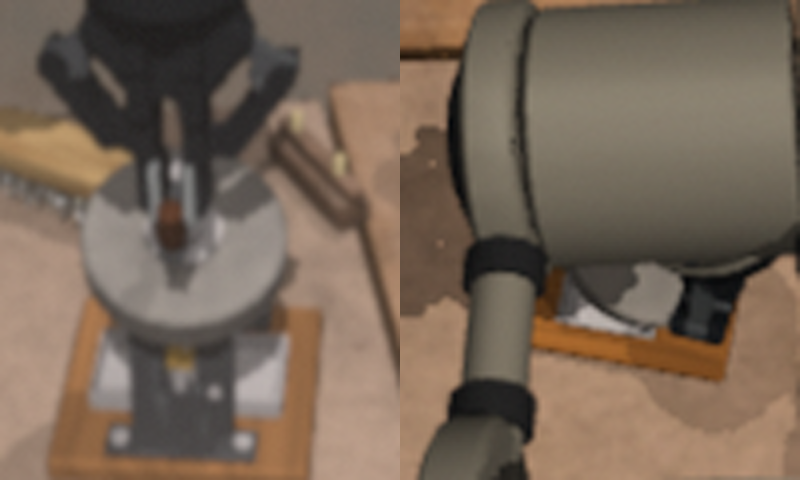

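```bash
python3 -m jog '[[[0,0,0,0],[0,0,-3,0],[0,0,-25,0],[0,0,-65,0],[0,-45,-75,0],[0,-100,-75,0],[0,-155,-75,0],[0,-190,-75,0]]]' 0;  sed -i 's/5.pkl//' v.py; python3 - <<'E'
import subprocess
E
cat > v2.py <<'E'
from h import *
import pickle
S={n:r.snapshot(n) for n in("side","top")}
pickle.dump(S,open("v.pkl","wb"))
for q in("axle_mid","crank_grip"):
    rs=[]
    for n in S:
        o=r.tip_of(q,S[n]);print(q,n,[(np.round(x["point"],1).tolist(),round(x["score"],2)) for x in o[:2]])
        if o: rs.append(ray(S[n],o[0]["point"]))
    if len(rs)==2: P=tri(rs);print(P.round(1),np.linalg.norm(np.cross(P-rs[0][0],rs[0][1])).round(1))
for n in S:
    o=r.cut_out("axle_mid",S[n]);print(n,[(np.round(x["box"],1).tolist(),int(x["region"].sum()),round(x["score"],2)) for x in o[:2]])
    if o: cv2.imwrite("pics/mask_"+n+".png",o[0]["region"].astype(np.uint8)*255)
rel([461,147,200],1.311)
E
python3 v2.py
```

```text
t: 17.5
position: [498.4, 258.0, 285.0]
tool_rot: [3.082, -0.404, 0.027]
ft_force: [0.8, 0.6, -0.2]
finger_gap: 42.5
axle_mid side [([183.9, 257.9], 0.66), ([193.7, 253.2], 0.54)]
axle_mid top [([226.1, 259.3], 0.66)]
[462.5 128.3 121.8] 1.1
crank_grip side [([148.7, 253.6], 0.56), ([171.0, 228.7], 0.55)]
crank_grip top [([219.0, 255.2], 0.9)]
[460.7 127.4 215.5] 4.4
side [([234.3, 139.2, 280.8, 206.3], 1218, 0.97)]
top [([233.0, 201.7, 280.2, 251.2], 1857, 0.88)]
row [-10.2, 110.6, 89.2] -0.03 now [498.5 254.2 286. ] yaw 1.3074 tilt [ 0.014 -0.036 -0.999] F [-0.1 -0.2 -0.4] M [ 0.01  0.   -0.01] gap 42.9 t 17.9
```

```bash
cat > sil.py <<'E'
from h import *
from scipy.optimize import minimize
import pickle,sys
th=np.linspace(0,2*np.pi,40)
def frame(p):
    a=np.array([p[3],p[4],1.]);a/=np.linalg.norm(a);u=np.cross(a,[1,0,0]);u/=np.linalg.norm(u);return a,u,np.cross(a,u)
def cyl(c,a,u,v,s0,s1,rad,off=0):
    ci=rad*(np.outer(np.cos(th),u)+np.outer(np.sin(th),v));return np.vstack([c+off+s0*a+ci,c+off+s1*a+ci])
def render(s,p,K=4):
    c=np.array(p[:3]);a,u,v=frame(p);h=np.cos(p[5])*u+np.sin(p[5])*v;w=np.cross(a,h)
    parts=[cyl(c,a,u,v,-13,13,56),cyl(c,a,u,v,-17,17,21),cyl(c,a,u,v,-60,76,6),cyl(c,a,u,v,-72,-62,9),cyl(c,a,u,v,36,42,10),cyl(c,a,u,v,-42,-36,10),cyl(c,a,u,v,72,108,7.5,42*h),
      np.array([c+q*a+k*h+z*w for q in(67,73) for k in(-7,49) for z in(-7,7)])]
    m=np.zeros((420*1,560*1),np.uint8)
    Rm=R.from_rotvec(s["rotation"]).as_matrix();I=np.array(s["intrinsics"])
    for P in parts:
        q=(P-s["eye"])@Rm@I.T;q=q[:,:2]/q[:,2:]
        cv2.fillConvexPoly(m,cv2.convexHull(np.round(q*16).astype(np.int32)),255,lineType=cv2.LINE_AA,shift=4)
    return m/255.
S=pickle.load(open("v.pkl","rb"))
Mk={n:cv2.imread("pics/mask_%s.png"%n,0)/255. for n in S}
def cost(p): return sum(np.abs(render(S[n],p)-Mk[n]).sum() for n in S)
best=None
for t in(.4,.2,0,-.2):
  for k in(0,1.57,3.14,4.71):
    x0=np.array([463,128,118,.1,t,k]);sx=np.vstack([x0]+[x0+d for d in np.diag([6,6,6,.15,.15,.5])])
    f=minimize(cost,x0,method="Nelder-Mead",options=dict(initial_simplex=sx,maxiter=350))
    if best is None or f.fun<best.fun: best=f
p=best.x;a,u,v=frame(p);h=np.cos(p[5])*u+np.sin(p[5])*v;c=p[:3]
print("cost",best.fun,"c",c.round(1),"a",a.round(3),"h",h.round(2))
Rz=np.array([[np.cos(-.194),np.sin(-.194)],[-np.sin(-.194),np.cos(-.194)]])
for n,x in(("nut",c-67*a),("-55",c+55*a),("-62",c+62*a),("E",c+76*a),("Htop",c+108*a+42*h)):print(n,x.round(1),"stand",(Rz@(x[:2]-[462,147])).round(1))
E
time python3 sil.py
```

```text
cost 431.5529411764706 c [461.7 138.  115.7] a [0.071 0.448 0.891] h [-0.1  -0.89  0.45]
nut [456.9 108.1  56. ] stand [  2.5 -39.2]
-55 [465.6 162.6 164.7] stand [ 0.5 16. ]
-62 [466.1 165.8 170.9] stand [ 0.4 19.2]
E [467.1 172.  183.4] stand [ 0.2 25.6]
Htop [465.1 149.2 231. ] stand [2.6 2.7]
real	1m0.664s
user	0m33.505s
sys	0m26.210s
```

```bash
python3 -c "
from h import *
rel([466,167,280],1.411);rel([466,167,188.5],1.411)"
```

```text
row [-8.8, 92.5, 8.7] -0.99 now [498.5 254.2 286. ] yaw 1.3074 tilt [ 0.014 -0.036 -0.999] F [-0.1 -0.2 -0.4] M [ 0.01  0.   -0.01] gap 42.9 t 17.9
row [-10.9, 89.6, 100.1] -0.99 now [498.5 254.2 286. ] yaw 1.3074 tilt [ 0.014 -0.036 -0.999] F [-0.1 -0.2 -0.4] M [ 0.01  0.   -0.01] gap 42.9 t 17.9
```

```bash
python3 -m jog '[[[-5,50,4,-0.6],[-9,92.5,9,-1],[-9,92.5,22,-1],[-9.5,91.5,52,-1],[-10,90.5,82,-1],[-10.9,89.6,98,-1],[-10.9,89.6,100,-1]]]' 0; python3 -m jog '[[[0,0,0,0],[0,0,0,0],[0,0,0,0],[0,0,-4,0],[6,0,-16,0],[14,0,-30,0],[20,0,-42,0],[20,0,-42,0]]]' -1
```

```text
t: 18.77
position: [465.6, 167.1, 187.5]
tool_rot: [3.097, -0.248, 0.023]
ft_force: [-0.5, 0.3, -0.8]
finger_gap: 42.7
t: 19.77
position: [485.8, 165.6, 230.9]
tool_rot: [3.097, -0.248, 0.026]
ft_force: [0.4, 0.4, -5.6]
finger_gap: 12.3
```

```bash
python3 -c "
from h import *
rel([466,167,188.5],1.411)"
```

```text
row [-20.5, 0.4, 42.0] 0.0 now [485.8 165.6 230.9] yaw 1.4112 tilt [ 0.014 -0.035 -0.999] F [ 0.4  0.4 -5.6] M [ 0.22  0.01 -0.  ] gap 12.3 t 19.77
```

```bash
python3 -m jog '[[[0,10,0,0],[0,24,1,0],[0,40,1,0],[0,58,2,0],[0,76,3,0],[0,94,3,0],[0,110,4,0],[0,118,4,0]]]'; python3 q.py | head -3;  python3 -c "
from h import *
rel([466,167,188.5],1.411)"
```

```text
t: 20.78
position: [466.6, 48.2, 230.6]
tool_rot: [3.098, -0.25, 0.026]
ft_force: [0.8, 6.3, -4.4]
finger_gap: 12.1
axle_mid side [([182.1, 265.7], 0.9)]
axle_mid top [([230.4, 273.2], 0.6), ([215.6, 279.6], 0.57)]
    [462.9  94.8 148.7] 14.8
row [-20.7, -117.6, 38.2] 0.0 now [467.2  49.1 231. ] yaw 1.4115 tilt [ 0.015 -0.036 -0.999] F [ 0.4  2.5 -0.8] M [ 0.71 -0.2  -0.01] gap 12.3 t 21.07
```

```bash
python3 -m jog '[[[0,0,-18,0],[0,0,-42,0],[0,22,-50,0],[0,48,-46,0],[0,68,-25,0],[0,72,10,0],[0,72,48,0],[0,72,78,0]]]'; python3 q.py | head -6;  python3 -c "
from h import *
rel([466,167,188.5],1.411)"
```

```text
t: 22.08
position: [455.7, -25.1, 153.5]
tool_rot: [3.096, -0.246, 0.023]
ft_force: [0.5, -0.0, -5.2]
finger_gap: 12.4
axle_mid side [([230.8, 261.2], 0.63)]
axle_mid top [([227.8, 315.2], 0.93)]
    [4.575e+02 1.000e-01 9.700e+01] 0.0
crank_grip side [([237.1, 258.5], 0.97)]
crank_grip top []
row [2.5, -186.4, -39.6] 0.96 now [457.6 -25.  156.6] yaw 1.4119 tilt [ 0.017 -0.037 -0.999] F [-0.5 -0.1 -4.5] M [-0.12  0.04 -0.06] gap 12.4 t 22.38
row [-21.4, -189.7, -38.7] 0.01 now [457.6 -25.  156.6] yaw 1.4119 tilt [ 0.017 -0.037 -0.999] F [-0.5 -0.1 -4.5] M [-0.12  0.04 -0.06] gap 12.4 t 22.38
```

```bash
python3 -m jog '[[[0,-15,0,0],[0,-25,13,0],[0,-25,26,0],[0,-14,33,0],[0,-4,40,0],[0,6,49,0],[0,16,57,0],[0,16,57,0]]]'; python3 q.py | head -6;  python3 -c "
from h import *
rel([466,167,188.5],1.411)"
```

```text
t: 23.38
position: [457.6, -43.8, 101.0]
tool_rot: [3.095, -0.248, 0.037]
ft_force: [-0.3, -4.8, 7.3]
finger_gap: 12.2
axle_mid side [([245.0, 265.1], 0.95)]
axle_mid top [([225.1, 314.9], 0.74)]
    [466.7  -1.3  57.7] 1.8
crank_grip side [([269.7, 261.2], 0.72)]
crank_grip top []
row [1.2, -202.4, -95.8] 0.97 now [457.8 -43.2 101.3] yaw 1.4124 tilt [ 0.021 -0.038 -0.999] F [ 0.1 -4.6  7.1] M [-0.28  0.03 -0.04] gap 12.3 t 23.68
row [-22.7, -205.7, -95.0] 0.01 now [457.8 -43.2 101.3] yaw 1.4124 tilt [ 0.021 -0.038 -0.999] F [ 0.1 -4.6  7.1] M [-0.28  0.03 -0.04] gap 12.3 t 23.68
```

```bash
python3 -m jog '[[[0,10,4,0],[0,20,9,0],[0,30,15,0],[0,38,22,0],[0,44,28,0],[0,48,33,0],[0,48,34,0],[0,48,34,0]]]'; python3 q.py | head -6;  python3 -c "
from h import *
rel([466,167,188.5],1.411)"
```

```text
t: 24.68
position: [453.4, -94.6, 70.9]
tool_rot: [3.091, -0.246, 0.048]
ft_force: [-1.8, -9.8, 18.4]
finger_gap: 12.0
axle_mid side [([256.5, 262.4], 0.76)]
axle_mid top [([228.2, 328.9], 0.71)]
    [457.9 -35.   58.1] 2.2
crank_grip side [([299.8, 261.9], 0.84)]
crank_grip top []
row [-0.7, -252.3, -128.8] 0.97 now [453.4 -94.5  70.9] yaw 1.4131 tilt [ 0.028 -0.043 -0.999] F [ -1.3 -10.   18. ] M [-1.11  0.27  0.05] gap 12.0 t 24.98
row [-24.6, -255.6, -128.3] 0.02 now [453.4 -94.5  70.9] yaw 1.4131 tilt [ 0.028 -0.043 -0.999] F [ -1.3 -10.   18. ] M [-1.11  0.27  0.05] gap 12.0 t 24.98
```

```bash
python3 -m jog '[[[0,0,-6,0],[0,-12,-8,0],[0,-24,-8,0],[0,-24,-4,0],[0,-24,-4,0]]]'; python3 -c "
from h import *
rel([466,167,188.5],1.411)"
```

```text
t: 25.6
position: [456.8, -70.2, 73.5]
tool_rot: [3.091, -0.244, 0.047]
ft_force: [-0.3, 1.1, -2.9]
finger_gap: 12.0
row [-24.1, -231.1, -124.7] 0.03 now [456.8 -70.2  73.5] yaw 1.414 tilt [ 0.027 -0.042 -0.999] F [-0.3  1.1 -2.9] M [-0.04  0.07  0.02] gap 12.0 t 25.6
```

```bash
python3 -m jog '[[[0,0,2,0],[0,0,4,0],[0,0,4,0]]]'; python3 q.py | head -4
```

```text
t: 25.98
position: [458.1, -71.9, 71.1]
tool_rot: [3.089, -0.244, 0.052]
ft_force: [-4.5, -4.9, 14.7]
finger_gap: 12.1
axle_mid side [([248.5, 267.4], 0.73)]
axle_mid top [([224.8, 320.0], 0.61)]
    [468.6 -13.6  58.6] 0.2
crank_grip side [([290.2, 262.1], 0.61)]
```

```bash
python3 -m jog '[[[0,0,-1.5,0],[0,0,-1.5,0],[0,0,-1.5,0]]]' 0; cat > v3.py <<'E'
exec(open("v2.py").read())
E
python3 v2.py
```

```text
t: 26.65
position: [458.0, -71.7, 72.6]
tool_rot: [3.089, -0.244, 0.052]
ft_force: [0.1, 0.8, -0.5]
finger_gap: 42.9
axle_mid side [([252.7, 263.1], 0.55)]
axle_mid top [([223.4, 324.3], 0.56)]
[465.1 -24.3  59. ] 6.8
crank_grip side [([302.6, 265.7], 0.91)]
crank_grip top []
side [([239.0, 238.3, 291.8, 310.1], 990, 0.66)]
top [([155.4, 179.0, 194.7, 201.0], 454, 0.66), ([295.8, 224.7, 314.4, 229.6], 56, 0.55)]
row [-26.4, -211.3, -136.9] 0.98 now [458.  -71.7  72.6] yaw 1.414 tilt [ 0.03  -0.045 -0.999] F [-0.1 -0.3  0.1] M [ 0.05 -0.01 -0.03] gap 43.0 t 27.05
```

```bash
python3 -m jog '[[[0,0,-45,0],[0,0,-95,1.7],[0,-10,-100,3.4],[0,-25,-100,5.1],[0,-40,-100,6.8],[0,-50,-100,8.5],[0,-50,-100,10.2],[0,-50,-100,11.9]]]' 0.4; python3 v2.py; sed -i 's/for t in(.4,.2,0,-.2)/for t in(0,)/;s/^    x0=.*/    x0=X0.copy();x0[5]=k;sx=np.vstack([x0]+[x0+d for d in np.diag([6,6,6,.15,.15,.5])])/;s/x0+d for d in np.diag(\[6,6,6,.15,.15,.5\])/x0+d for d in np.diag(DX)/' sil.py; sed 's/a=np.array(\[p\[3\],p\[4\],1.\])/a=np.array([p[3],-1.,p[4]])/; s/^best=None/best=None;X0=np.array([465,-20,57,-.16,0,0.]);DX=[6,6,4,.1,.2,.5]/;s/maxiter=350/maxiter=250/' sil.py > sil2.py; time python3 sil2.py
```

```text
t: 28.05
position: [462.8, -17.7, 170.4]
tool_rot: [2.382, -2.024, 0.081]
ft_force: [0.7, 0.7, -0.8]
finger_gap: 59.8
axle_mid side [([251.3, 265.0], 0.55)]
axle_mid top [([227.8, 324.6], 0.52)]
[461.6 -24.3  61.5] 0.7
crank_grip side [([301.7, 263.6], 0.75)]
crank_grip top []
side [([240.3, 227.8, 290.6, 310.6], 2189, 0.88)]
top [([321.4, 233.5, 331.6, 251.4], 214, 0.57)]
row [-161.3, -26.7, -36.9] -10.91 now [462.8 -18.  170.5] yaw 0.1682 tilt [ 0.03  -0.045 -0.999] F [-0.2  0.5 -0.2] M [ 0.01  0.02 -0.05] gap 59.7 t 28.45
cost 1240.9254901960785 c [461.  -16.3  49.2] a [-0.056 -0.998 -0.025] h [ 0.04  0.02 -1.  ]
nut [464.7  50.6  50.8] stand [ 21.3 -94. ]
-55 [458.  -71.1  47.8] stand [  38.1 -214.8]
-62 [457.6 -78.1  47.6] stand [  39.  -221.8]
E [456.8 -92.1  47.3] stand [  41.  -235.6]
Htop [ 456.5 -123.1    4.5] stand [  46.7 -266.1]
real	0m9.697s
user	0m6.410s
sys	0m3.883s
```

```bash
sed -i 's/for n in S)$/for n in ["side"])+0/; s/^def cost(p): return \(.*\)$/def cost(p):\n    a=frame(p)[0]; zz=56*np.hypot(a[0],a[1])+13*abs(a[2]); return sum(np.abs(render(S[n],p)-Mk[n]).sum() for n in ["side"])+20*abs(p[2]-zz)+2000*max(0,abs(p[3]-.16)-.12)/' sil2.py; python3 sil2.py; python3 -c "
import cv2;m=cv2.imread('pics/mask_side.png',0)[225:312:4,238:292:2]
for r in m: print(''.join('#' if x else '.' for x in r))"
```

```text
cost 353.0232599176406 c [460.5 -23.2  57. ] a [ 0.041 -0.995 -0.095] h [-0.17  0.09 -0.98]
nut [457.8  43.4  63.3] stand [  15.8 -102.5]
-55 [462.8 -77.9  51.7] stand [  44.1 -220.6]
-62 [463.1 -84.9  51.1] stand [  45.8 -227.4]
E [463.6 -98.8  49.7] stand [  49.  -240.9]
Htop [ 457.9 -127.     5.5] stand [  48.8 -269.7]
...........................
...........####............
......################.....
...#####################...
.#########################.
##########################.
###########################
###########################
.##########################
.##########################
..#######################..
....###################....
.........#########.........
.............###...........
.............###...........
.............###...........
.............###...........
.............###...........
.............###...........
.............###...........
..............###..........
...........................
```

```bash
python3 -c "
from h import *
import pickle
s=pickle.load(open('v.pkl','rb'))['side']
for z in(8,14,20):print(atz(*ray(s,[301.7,263.6]),z).round(1))
for y in(-.16,-.08,0.):rel([461.5,-26,108],y)"
```

```text
[ 449.4 -111.6    8. ]
[ 449.  -116.7   14. ]
[ 448.5 -121.7   20. ]
row [4.6, 4.0, 62.7] 3.13 now [462.8 -18.  170.5] yaw 0.1682 tilt [ 0.03  -0.045 -0.999] F [-0.2  0.5 -0.2] M [ 0.01  0.02 -0.05] gap 59.7 t 28.45
row [4.6, 4.0, 62.7] 2.37 now [462.8 -18.  170.5] yaw 0.1682 tilt [ 0.03  -0.045 -0.999] F [-0.2  0.5 -0.2] M [ 0.01  0.02 -0.05] gap 59.7 t 28.45
row [4.6, 4.0, 62.7] 1.61 now [462.8 -18.  170.5] yaw 0.1682 tilt [ 0.03  -0.045 -0.999] F [-0.2  0.5 -0.2] M [ 0.01  0.02 -0.05] gap 59.7 t 28.45
```

```bash
python3 -m jog '[[[4,4,10,1.5],[4.6,4,32,2.85],[4.6,4,52,2.85],[4.6,4,63,2.85],[4.6,4,63,2.85]]]' 0.4;python3 -m jog '[[[0,0,0,0],[0,0,0,0],[0,0,0,0],[0,0,-3,0],[0,0,-15,0],[0,0,-35,0],[0,0,-60,0],[0,0,-80,0]]]' -1; python3 q.py|grep -A1 axle_mid; python3 -c "
from h import *
rel([462,147,240],-.194)"
```

```text
t: 29.08
position: [461.2, -25.9, 107.2]
tool_rot: [2.068, -2.353, 0.082]
ft_force: [-0.6, -0.2, -0.4]
finger_gap: 59.8
t: 30.08
position: [458.8, -22.4, 188.5]
tool_rot: [2.068, -2.353, 0.082]
ft_force: [0.5, -0.4, -5.0]
finger_gap: 25.0
axle_mid side [([226.2, 266.3], 0.96)]
axle_mid top [([222.2, 330.7], 0.51), ([226.9, 254.3], 0.2)]
    [464.7 -32.9 137.4] 0.0
row [-166.1, 16.3, -61.0] 0.61 now [458.3 -22.3 186.3] yaw -0.1298 tilt [ 0.027 -0.044 -0.999] F [ 0.7  0.4 -3.9] M [ 0.03 -0.01  0.02] gap 25.4 t 30.38
```

```bash
python3 -m jog '[[[0,0,-28,0],[0,0,-56,0],[-20,2,-61,0.1],[-60,6,-61,0.3],[-105,10,-61,0.5],[-145,14,-61,0.6],[-166,16.3,-61,0.61],[-166,16.3,-61,0.61]]]'; cat > x.py <<'E'
from h import *
import pickle
s=r.snapshot("side");pickle.dump(s,open("x.pkl","wb"))
o=r.tip_of("axle_mid",s);print([(np.round(x["point"],1).tolist(),round(x["score"],2)) for x in o[:2]])
k=r.cut_out("axle_mid",s);print([(np.round(x["box"],1).tolist(),int(x["region"].sum()),round(x["score"],2)) for x in k[:2]])
if k: cv2.imwrite("pics/xm.png",k[0]["region"].astype(np.uint8)*255)
st=r.state();M=R.from_rotvec(st["tool_rot"]).as_matrix();p=np.array(st["position"]);g=p+50*M[:,2];print("expected c",g.round(1),"px",proj(s,g).round(1))
if o:
  e,d=ray(s,o[0]["point"]);t=(g[1]-e[1])/d[1];print("c at y known",(e+d*t).round(1))
rel([462,147,190],-.194)
E
python3 x.py
```

```text
t: 31.38
position: [461.4, 148.1, 238.7]
tool_rot: [1.993, -2.415, 0.078]
ft_force: [0.1, -1.2, -4.7]
finger_gap: 25.5
[([158.2, 257.9], 0.6)]
[([230.6, 132.2, 282.9, 207.3], 2085, 0.72)]
expected c [463.  144.  189.4] px [256.3 154.4]
c at y known [466.3 144.  179.4]
row [-2.7, 1.5, 49.3] 0.0 now [461.7 146.3 239.4] yaw -0.194 tilt [ 0.025 -0.045 -0.999] F [ 0.3 -0.9 -4.7] M [0.01 0.05 0.01] gap 24.8 t 31.52
```

```bash
python3 -c "
from h import *
rel([460,149.3,239],-.194);rel([460,149.3,168],-.194)"
```

```text
row [-2.7, 2.3, 0.2] 0.0 now [461.7 146.3 239.4] yaw -0.194 tilt [ 0.025 -0.045 -0.999] F [ 0.3 -0.9 -4.7] M [0.01 0.05 0.01] gap 24.8 t 31.52
row [-5.4, 4.7, 71.1] 0.0 now [461.7 146.3 239.4] yaw -0.194 tilt [ 0.025 -0.045 -0.999] F [ 0.3 -0.9 -4.7] M [0.01 0.05 0.01] gap 24.8 t 31.52
```

```bash
python3 -m jog '[[[-3,2.5,10,0],[-3.6,3.2,27,0],[-4.3,3.8,43,0],[-4.8,4.2,55,0],[-5.1,4.4,62,0],[-5.3,4.6,67,0],[-5.4,4.7,71,0],[-5.4,4.7,71,0]]]';  python3 x.py
```

```text
t: 32.52
position: [460.1, 149.3, 168.1]
tool_rot: [1.991, -2.418, 0.08]
ft_force: [-0.1, -0.3, -4.9]
finger_gap: 25.2
[([181.0, 255.3], 0.57)]
[([229.9, 158.2, 282.8, 232.1], 1626, 0.69)]
expected c [461.4 147.1 118.5] px [256.1 180.3]
c at y known [459.5 147.1 116.7]
row [2.7, -3.0, -21.4] 0.0 now [460.1 149.3 168.4] yaw -0.194 tilt [ 0.026 -0.045 -0.999] F [-0.  -0.1 -4.9] M [0.06 0.1  0.01] gap 24.8 t 32.67
```

```bash
python3 -m jog '[[[0,0,3,0],[-0.2,0.2,6,0],[-0.3,0.3,9,0],[-0.4,0.4,12,0],[-0.5,0.5,14.5,0],[-0.6,0.6,17,0],[-0.7,0.6,18,0]]]';  python3 -c "
from h import *
rel([460,149.3,149],-.194)"
```

```text
t: 33.55
position: [460.9, 149.6, 151.5]
tool_rot: [1.991, -2.421, 0.081]
ft_force: [-1.5, 0.5, 5.7]
finger_gap: 25.2
row [0.4, 0.9, 2.4] -0.01 now [460.9 149.6 151.5] yaw -0.195 tilt [ 0.028 -0.044 -0.999] F [-1.5  0.5  5.7] M [ 0.15  0.19 -0.4 ] gap 25.2 t 33.55
```

```bash
python3 -m jog '[[[0,0,1.2,0],[0,0,2.4,0],[-0.1,0.1,3.6,0],[-0.1,0.1,4.6,0]]]'
```

```text
t: 34.05
position: [461.0, 149.6, 146.9]
tool_rot: [1.991, -2.422, 0.081]
ft_force: [-2.4, 0.6, 5.5]
finger_gap: 25.0
```

```bash
python3 -m jog '[[[0,0,1.2,0],[0,0,2.4,0],[-0.1,0.1,3.6,0]]]'
```

```text
t: 34.42
position: [461.0, 149.6, 143.2]
tool_rot: [1.991, -2.421, 0.081]
ft_force: [-2.9, -2.1, 8.6]
finger_gap: 24.8
```

```bash
python3 -m jog '[[[0,0,1.1,0],[0,0,2.0,0]]]';python3 -c "
from h import *
rel([460,149.3,149],-.194)"
```

```text
t: 34.67
position: [461.2, 149.3, 142.6]
tool_rot: [1.992, -2.422, 0.082]
ft_force: [-8.2, -2.4, 24.8]
finger_gap: 24.8
row [0.5, 1.0, -6.4] -0.01 now [461.2 149.3 142.6] yaw -0.1951 tilt [ 0.03  -0.044 -0.999] F [-8.2 -2.4 24.8] M [ 0.39  1.42 -0.25] gap 24.8 t 34.67
```

```bash
python3 -m jog '[[[0,0,-1.5,0],[0,0,-1.5,0],[0,0,-15,0],[0,0,-38,0],[0,0,-42,0]]]' 0; python3 -m jog '[[[0,0,0,0],[0,0,0,0],[0,0,0,0],[0,0,0,0]]]' -1;  python3 -c "
from h import *
rel([461.5,148,176],-.194)"
```

```text
t: 35.3
position: [461.0, 151.4, 186.2]
tool_rot: [1.994, -2.424, 0.085]
ft_force: [-0.0, 0.7, -0.2]
finger_gap: 42.7
t: 35.8
position: [460.8, 151.4, 185.8]
tool_rot: [1.993, -2.423, 0.085]
ft_force: [-1.1, -0.7, -0.1]
finger_gap: 0.2
row [2.8, -0.9, 10.0] -0.01 now [460.8 151.4 185.8] yaw -0.1949 tilt [ 0.032 -0.043 -0.999] F [-1.1 -0.7 -0.1] M [ 0.01  0.06 -0.  ] gap 0.2 t 35.8
```

```bash
python3 -m jog '[[[1,0,4,0],[1,0,8,0],[1,0,10,0],[1,0,11.2,0],[1,0,12.4,0]]]'
```

```text
t: 36.42
position: [461.1, 149.9, 173.5]
tool_rot: [1.993, -2.424, 0.085]
ft_force: [0.0, -0.1, -0.5]
finger_gap: -0.0
```

```bash
python3 -m jog '[[[0,0,1.1,0],[0,0,2.2,0],[0,0,3.3,0]]]'
```

```text
t: 36.8
position: [461.5, 149.6, 170.7]
tool_rot: [1.994, -2.424, 0.086]
ft_force: [-1.7, -1.4, 8.9]
finger_gap: -0.2
```

```bash
python3 -m jog '[[[0,0,1.1,0],[0,0,2.2,0]]]'
```

```text
t: 37.05
position: [462.6, 149.2, 170.3]
tool_rot: [-1.995, 2.425, -0.09]
ft_force: [-2.6, -3.7, 17.9]
finger_gap: 0.2
```

```bash
python3 -m jog '[[[0,0,1.7,0],[0,0,2.2,0],[0,0,2.2,0]]]'; python3 x.py
```

```text
t: 37.42
position: [464.0, 148.8, 170.3]
tool_rot: [-1.993, 2.422, -0.095]
ft_force: [-1.9, -3.8, 15.6]
finger_gap: 0.2
[([192.2, 255.7], 0.94)]
[([233.6, 167.9, 281.2, 241.4], 1499, 0.78)]
expected c [466.1 146.6 120.4] px [258.2 179.6]
c at y known [459.6 146.6  85.4]
row [2.9, 0.7, -19.6] -0.01 now [464.  148.8 170.3] yaw -0.1945 tilt [ 0.041 -0.044 -0.998] F [-2.9 -1.5 15.4] M [-0.53  0.38  0.  ] gap 0.3 t 37.58
```

```bash
python3 -m jog '[[[0,2.5,0.5,0],[0,2.8,2.0,0],[0,2.8,2.6,0]]]'
```

```text
t: 37.95
position: [463.1, 149.1, 170.2]
tool_rot: [-1.99, 2.418, -0.1]
ft_force: [-3.3, -3.5, 23.0]
finger_gap: 0.2
```

```bash
python3 -m jog '[[[0,0,-15,0],[0,0,-50,0],[0,0,-90,0],[0,0,-90,0]]]'; python3 v2.py
```

```text
t: 38.45
position: [460.0, 153.6, 262.6]
tool_rot: [-1.987, 2.414, -0.104]
ft_force: [0.9, -0.4, 0.8]
finger_gap: 0.2
axle_mid side [([189.9, 258.4], 0.74)]
axle_mid top [([229.6, 256.3], 0.83)]
[460.8 137.8  97.6] 4.5
crank_grip side [([232.3, 249.3], 0.88)]
crank_grip top [([236.5, 289.8], 0.88)]
[439.9  60.7  41.6] 3.5
side [([230.1, 170.2, 281.4, 237.2], 1627, 0.69), ([199.3, 147.9, 254.6, 175.1], 820, 0.48)]
top [([253.0, 204.3, 296.8, 250.4], 451, 0.92)]
row [3.4, -0.4, 59.4] -14.37 now [458.6 153.  259.1] yaw -0.1943 tilt [ 0.045 -0.045 -0.998] F [-0.5  0.2 -1. ] M [0.02 0.   0.04] gap 0.1 t 38.85
```

```bash
python3 -c "
from h import *
import pickle
S=pickle.load(open('v.pkl','rb'))
for e in(-4,0,4):
  E=np.radians(e);a=np.array([-.193*np.cos(E),-.981*np.cos(E),np.sin(E)]);h=np.array([-.193*-np.sin(E)*-1,-.981*np.sin(E),-np.cos(E)])
  c=np.array([461.2,147,89.5]);H=c+90*a+42*h
  for n in S: print(e,n,'c',proj(S[n],c).round(1),'H',proj(S[n],H).round(1))"
```

```text
-4 side c [256.3 190.6] H [252.9 231.6]
-4 top c [252.8 228. ] H [289.4 236.1]
0 side c [256.3 190.6] H [252.7 230.5]
0 top c [252.8 228. ] H [290.6 236.1]
4 side c [256.3 190.6] H [252.5 229.1]
4 top c [252.8 228. ] H [291.6 236.1]
```

```bash
python3 -c "
from rig import r
print(r.job_done(), r.state()['t'])"
```

```text
the job is handed in; nothing more can be done
the job is handed in; nothing more can be done
```

The stone is in the stand with the crank on the right, released, and handed in at about 39 s of the 42 s allowed. Getting there was not clean: the stone hit the stand twice, and I could not fully confirm that it sits level.

**What went wrong**
- **First carry:** I brought the stone over too low. The disc hit the right plate of the stand, and the stone came out of the grip and landed on the stand.
- **Recovery:** I gripped the axle at the crank end to tilt the stone up, levering it against the right plate. It slipped and hit the plate again. On a second try I tilted it upright on the open bench instead, and then took it by the rim again.
- **Judging:** these knocks may count against "do not ram the stone". During one collision the wrist read up to about 18 N; the peak at impact was not recorded.

**Insertion**
- **Lowering:** I lowered the axle into both slots, then crept down at under 10 mm/s. The springs took about 11 N. There was a sharp rise when a shoe was met, with about 25 N at the wrist and an estimated 19 N on the shoe.
- **Bedding:** after letting go I pressed the freed rim with closed fingers, up to 23 N. The height stopped changing at about 170.3 to 170.2 mm, which puts the axle about 3 to 4 mm above the reference point at the bottom of the slots (slots_mid). The arm is now well clear.

**Last checks**
- **Position:** the crank and axle showed within about 2 to 4 pixels of where a level, seated stone should appear. One direct position estimate disagreed by about 9 mm sideways and 8 mm in height, and its score was lower.
- **Evenness:** I judged this only from the pressing height and the crank's position, which leave a few degrees of tilt undetected.
- **Other things on the bench:** I did not check these after the collisions. I saw no sign of contact with them.

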